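# Reset the guarded speed selector of a glass-polishing bench

### The arm

A 6-joint arm with a two-finger parallel gripper is mounted at the origin on the work surface. World frame = base frame: x ahead of the robot, y to its left, z up, the work surface at z = 0. Lengths are in m, angles in degrees, forces in N, time in s.
With the tool pointing down it reaches from about 0.4 to 0.825 m from the base axis. Payload 7 kg.
Tool frame: the origin (TCP) lies between the finger pads; the fingertips stand 14 mm ahead of it and the grasp point (between the pads) lies 5 mm behind it (r.tips_ahead is the distance from the TCP to the fingertips, in m); z points along the fingers, y is the direction in which the jaws open and shut (so a half turn about z gives the same grasp; the last joint's range is limited). The gripper opens to 88 mm and grips with 3 to 60 N. Pads are 19 mm wide; open, the fingers measure 130 mm over their backs; the gripper's body (78 mm by 193 mm) begins 47 mm behind the grasp point.
Start: joints at [87.324, 20.546, 0.682, 0, -70.136, -16.507], TCP at [0.222, 0.637, 0.241] pointing down, gripper open.
Joint ranges: [-176.03, 176.03], [-82.01, 121.73], [-58.28, 71.71], [-173.87, 95.51], [-174.79, -0.11], [-173.66, 173.66]. Speed limits (degrees/s): [136.94, 136.94, 172.46, 180, 180, 180].

### API

Orientations are given as [roll, pitch, yaw] about the fixed x, y, z axes, in that order (R = Rz(yaw) Ry(pitch) Rx(roll)).
In Python, from plant import r gives the robot as it stands.
- The arm moves only by the tool apply_moves, never from a script. Its arguments are lists of equal length, an entry for each row: "slide": the shift along the tool's x, y, z as a fraction of full scale, a list of three; "turn": the turn, a rotation vector about the tool's x, y, z as a fraction of full scale, a list of three; "jaw": the closure, from 0 (fully open) to 1 (shut). In form: {"slide": [[dx, dy, dz], ...], "turn": [[wx, wy, wz], ...], "jaw": [jaw, ...]}. A call has 1 to 8 rows; each row shifts and turns the commanded pose from where the row before left it, along the tool's axes as they then stand; what a row does not reach is not made up. Full scale, the value 1, is 0.1 m for a shift and 1.5 rad for a turn. A row lasts 1/10 s, in which the tool goes at most 50 mm and 8.59 degrees, less where a joint would pass 70% of its speed; a pose out of reach is approached as far as the arm can. A call with a number of a shift or a turn outside -1 to 1 is refused whole. A call with a gripper value outside its range is refused whole. The fingers move at their own pace and stop on an object; "newtons" is the grip in N (left out, the last holds). Time passes only in rows, so rows that do not move let the fingers close. It gives the time, the measured TCP pose, the force and the opening at its end, in the units of the state.
- r.get_state(): the state, without advancing time (a new reading comes with each control period).
- r.capture(name): name is "scene" or "top" or "wrist"; returns a dict with "pixels" (420x560x3 uint8, blue, green, red), "depth" (420x560 float32, m along the optical axis (not along the pixel's ray), 0 where there is no reading), "fx", "fy", "cx", "cy" (pixels), "rvec" (rotation vector, rad) and "tvec" (3), from world to camera coordinates, as OpenCV has them. Camera axes: x right, y down, z forward; pixel columns grow to the right and rows downward; lengths in m; the calibration is good to about 2 mm. A picture is of the moment at which its call begins.
- r.close_job(): hands the job in, once; it reports no verdict.
The state is a dict: "time_s": time; "joints": joint angles; "qd": joint speeds; "joint_torque": joint torques, N m; "tcp_pos": TCP position; "eef_rot": TCP orientation; "contact_force": force on the tool from outside, world axes, zero at the start; "moment": the same for the moment, N m; "gripper_width": finger opening in m.
Only numpy, scipy, OpenCV 4.12 (cv2) and the standard library are available. Lean on these libraries where they do the work, as an engineer would, in place of code of your own. Each camera call takes 0.05 s, during which the arm holds its last target.

### The job

Take the dressing stone that was left lying on the selector box's clear guard and lay it flat in the wooden tray. Then flip the guard fully open, push the knob in and turn it to the position with the long raised mark, let it spring back out there, and flip the guard shut again. Leave the bottle, the glass, the wooden block and the spare polishing wheel standing where they are.

Things in the scene. Friction and masses are not known exactly. Their poses are not given: they have to be found in the camera images.
- unit: selector box, grey painted steel, 150 (x) x 180 (y) x 60 mm high, fixed to the bench. Origin: centre of its underside; z up. A black push-to-turn knob stands on top, its upright axis through the origin. Two steel hinge posts (10 x 16 mm, to 134 mm high) stand at x = +-52, y = +81 mm, two thin rests (10 mm square, 120 mm high) at x = +-52, y = -55 mm
- selector (a joint): turn of the knob in rad, growing clockwise seen from above. Rests only at 0, 0.45, 0.90, 1.35 (pointing at the long mark) or 1.80, with 0.04 play, and cannot turn while out. Pushed in 10 mm or more it turns freely (end stops just beyond 0 and 1.80); let go between positions it springs into the nearer one. Starts at 0, 0.45 or 0.90
- plunger (a joint): how far the knob is pushed straight down, in m: 0 is out, 0.012 the bottom. Spring: about 4 N to start, 9 N at the bottom. The drum sinks into the box
- knob_grip (a point): middle of the knob's bar grip, on its axis, 97 mm above the bench when out. Black drum, 68 mm diameter, flat top at 82 mm, with an upright bar 62 mm long, 16 thick, 30 high across it (top at 112 mm); a nose on the drum and a line on half of the bar show the pointing end. The bar points in direction pi + 0.9 - (joint selector) of the box frame. Shown rotation: the box's yaw less joint selector
- long_mark (a point): middle of the long raised aluminium mark (24 mm long, 3 mm high) on the box's top face, 57 mm from the knob axis, in direction 2.692 rad of the box frame. The other four positions have 7 mm square marks. Position n (0 to 4) lies in direction pi + 0.9 - 0.45 n of the box frame; the long mark is n = 3
- guard (a joint): guard angle in rad: 0 shut (level over the knob), 2.8 fully open. Spring-loaded over centre, dead point at about 1.57: let go below about 1.4 it snaps shut, above about 1.7 it snaps fully open; under 3 N at its bar moves it
- guard_hinge (a point): middle of the guard's hinge, at x = 0, y = +80, z = 125 mm of the box; the axis is the box's x axis. The guard is a 5 mm thick clear pane in an aluminium frame, 120 mm wide, reaching 145 mm from the hinge; shut it lies level towards the box's -y side, its top 127.5 mm above the bench; it opens upwards and over to the +y side
- guard_bar (a point): centre of the guard's handle: round aluminium bar 14 mm thick, 50 mm long, flat ends, parallel to the hinge and 173 mm from it, on a 12 mm wide neck in its middle (21 mm free between guard edge and bar). Height above the bench 125 mm shut, 183 mm fully open, 298 mm at the top of its swing
- stone: loose grey dressing stone, a bar 120 (x, its own long axis) x 32 x 28 mm high, 0.2 kg. Origin: centre of its underside. Starts lying on top of the shut guard, underside 127.5 mm above the bench
- tray: open wooden tray fixed to the bench, 210 (x) x 140 (y) x 35 mm high outside, walls and floor 8 mm. Origin: centre of its underside. It stands to the left or to the right of the box
- wheel: bystander: spare polishing wheel lying flat, a cork disc of 140 mm diameter, 22 mm thick. Origin: centre of its underside
- bottle: bystander: white plastic bottle, 60 mm diameter, 165 mm high, loose, standing. Origin: centre of its underside
- tumbler: bystander: drinking glass, 68 mm diameter, 95 mm high, loose, standing. Origin: centre of its underside
- block: bystander: dark wooden block, 60 x 55 mm, 100 mm high, loose, standing. Origin: centre of its underside
Things that resemble listed ones, but are neither listed nor needed, are in the scene too. What is meant by the stone is not black, purple or red, and is the smaller of those in its own colour.

How it is judged:
By the outcome, as a careful person would: the job done as asked, in the order asked, and still so for the second after the job is handed in, with the robot touching nothing.
It also fails if it takes over 69 s, if anything falls off the work surface, if the arm or the gripper's body presses on something with over 40 N, if the wrist force passes 120 N, or if a joint passes its speed limit or range.

## Working session

There is one attempt and no reset: what is moved stays moved. The work goes in short steps, Python scripts to look and compute and a tool call to move; the robot and the scene stay as the last step left them, time stands still between calls to the robot, and variables do not carry over. Pictures are saved under pics/ and viewed, and the job is handed in when it is done.

Besides the shell and the picture viewer there is one more tool, called after ">>>" in YAML: its name, and indented under it one key for each argument. apply_moves: Moves the arm, as the interface text tells. Shift numbers are shares of 0.1 m and turn numbers shares of 1.5 rad, none past 1 either way. Its arguments: {"type":"object","properties":{"slide":{"type":"array"},"turn":{"type":"array"},"jaw":{"type":"array"},"newtons":{"type":"number"}},"required":["slide","turn","jaw"]}

```bash
ls; mkdir -p pics
python3 - <<'E'
from plant import r
import cv2,pickle
print(r.get_state())
for n in("scene","top","wrist"):
    c=r.capture(n); cv2.imwrite(f"pics/{n}0.png",c["pixels"]); pickle.dump(c,open(f"{n}0.pkl","wb")); print(n,c["fx"],c["cx"],c["cy"],c["rvec"],c["tvec"])
E
```

```text
pics
{'time_s': 0.0, 'joints': array([ 8.73260452e+01,  2.05915730e+01,  6.33500635e-01, -1.82955475e-02,
       -7.01379970e+01, -1.65078000e+01]), 'qd': array([ 0.04286693,  0.02742776,  0.04954894, -0.01130005,  0.04140891,
        0.11896966]), 'joint_torque': array([ 8.00305043e-04, -5.82725143e+01,  2.93046194e+01,  6.99711487e+00,
        7.08613690e-03, -1.62446686e-04]), 'tcp_pos': array([0.22165256, 0.63706425, 0.2396248 ]), 'eef_rot': array([ 1.79903003e+02, -1.08100190e-02, -1.91879761e+01]), 'contact_force': array([-0.33496158, -1.34935542, -0.41051474]), 'moment': array([ 0.03028609, -0.01051127,  0.0009852 ]), 'gripper_width': 0.087745322250198}
scene 440.67482685371044 280.03631734115453 213.96917399094167 [ 1.75097033  1.878551   -0.6832423 ] [ 0.02912559 -0.37159413  1.54342788]
top 489.54163253051354 280.85368644603847 212.25713370686148 [ 2.14826305 -2.15006541  0.16785788] [0.02276525 0.55981131 1.36137842]
wrist 363.8978644058414 276.51461316267233 204.1944182117941 [-1.7050155   2.39901248  0.36404872] [ 0.67362895 -0.03783081  0.39166543]
```

View pics/scene0.png

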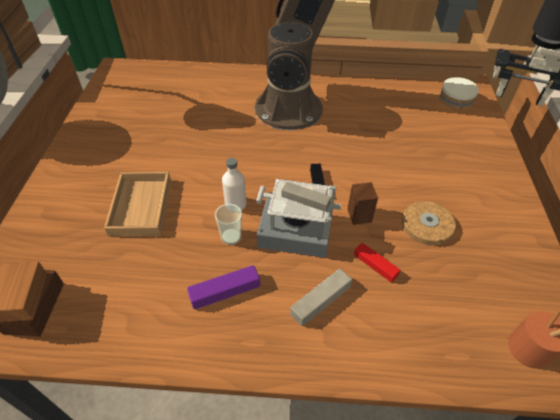

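View pics/top0.png

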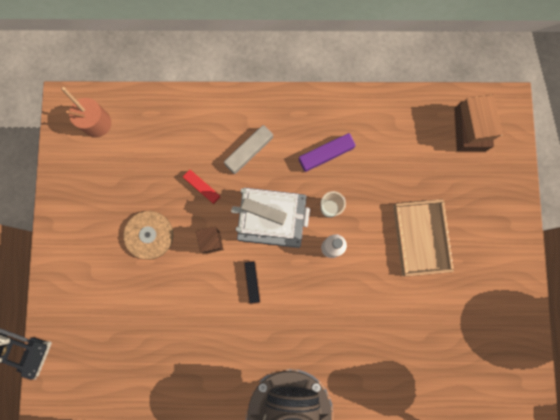

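View pics/wrist0.png

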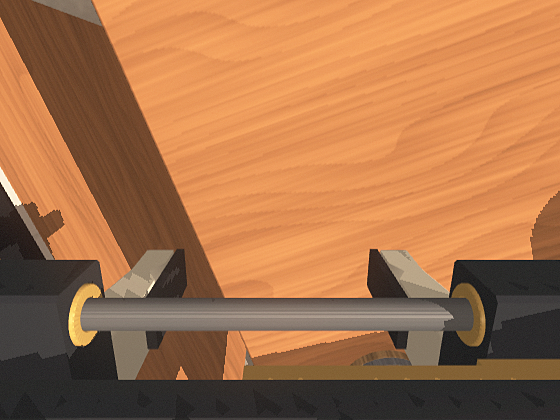

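Candidates for the stone, by top-image pixel: the grey bar on the guard (264,210), the larger grey bar on the bench (248,150), and the purple (327,152), red (202,187) and black (252,282) bars. By the description it is the smaller grey one, on the guard. I'll check it in a close crop.

Run:
```python
import cv2
a=cv2.imread("pics/top0.png")[120:310,150:360]; cv2.imwrite("pics/topc.png",cv2.resize(a,None,fx=3.8,fy=3.15*1,interpolation=2)) if 0 else cv2.imwrite("pics/topc.png",cv2.resize(a[50:150,60:210],None,fx=5,fy=5,interpolation=cv2.INTER_CUBIC))
a=cv2.imread("pics/scene0.png")[150:270,200:390]; cv2.imwrite("pics/scenec.png",cv2.resize(a,None,fx=4,fy=4,interpolation=cv2.INTER_CUBIC))
```

```text
(no output)
```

View pics/topc.png

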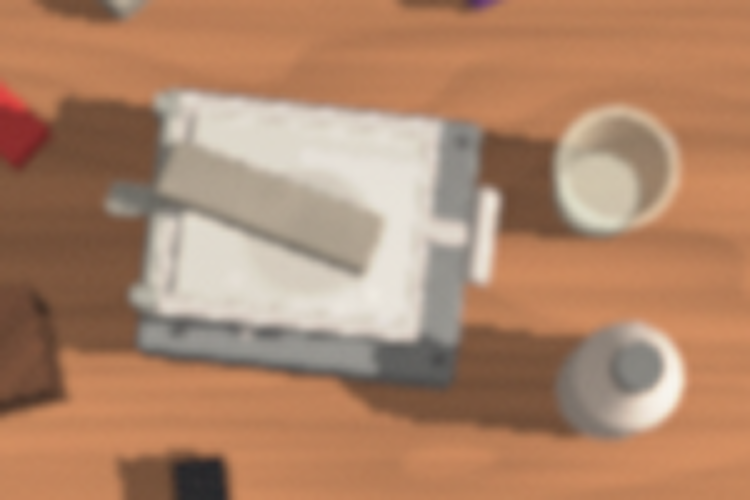

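View pics/scenec.png

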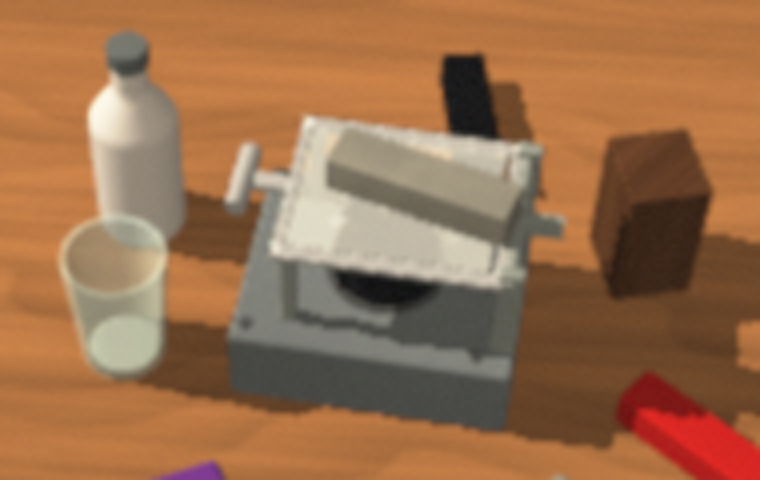

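The chosen bar is pale grey, lies on the clear guard at crop (270,208) and is smaller than the bench one. The guard handle is at crop (485,235), the hinge posts at (167,102) and (142,297). Next step is measuring.

```bash
cat > h.py <<'E'
import numpy as np,cv2,pickle
from scipy.spatial.transform import Rotation as R
def ray(c,uv,z):
    M=cv2.Rodrigues(np.array(c["rvec"],float))[0];t=np.array(c["tvec"],float).ravel()
    o=-M.T@t
    d=M.T@np.array([(uv[0]-c["cx"])/c["fx"],(uv[1]-c["cy"])/c["fy"],1.])
    return o+d*(z-o[2])/d[2]
def cloud(c):
    M=cv2.Rodrigues(np.array(c["rvec"],float))[0];t=np.array(c["tvec"],float).ravel()
    v,u=np.mgrid[:420,:560];d=c["depth"]
    P=np.stack([(u-c["cx"])/c["fx"]*d,(v-c["cy"])/c["fy"]*d,d],-1)
    return (P-t)@M
def proj(c,P):
    return cv2.projectPoints(np.array(P,float).reshape(-1,3),np.array(c["rvec"],float),np.array(c["tvec"],float),np.array([[c["fx"],0,c["cx"]],[0,c["fy"],c["cy"]],[0,0,1]]),None)[0].reshape(-1,2)
E
python3 - <<'E'
from h import *
np.set_printoptions(precision=4,suppress=True)
c=pickle.load(open("top0.pkl","rb"))
f=lambda p,z,s=(210,170):print(p,z,ray(c,(s[0]+p[0]/5-.4,s[1]+p[1]/5-.4),z))
print("stone");[f(p,.1555) for p in((182,143),(384,216),(362,268),(160,190))]
print("posts");[f(p,.134) for p in((167,102),(142,297))]
print("bar");[f(p,.132) for p in((488,190),(480,282))]
print("box");[f(p,.06) for p in((480,125),(450,385),(140,350))]
print("tumbler");f((617,170),.095)
print("bottle");f((637,365),.165)
print("block top px 208,240");print(ray(c,(210,240),.1))
P=cloud(c)
# objects by height
for nm,(u0,u1,v0,v1),z0,z1 in(("block",(190,228,222,260),.09,.11),("tray",(390,460,195,280),.028,.042),("stone",(235,295,190,230),.148,.165),("wheel",(115,180,205,265),.015,.03),("bottle",(315,355,230,265),.15,.18),("tumbler",(315,355,185,220),.085,.11)):
    Q=P[v0:v1,u0:u1].reshape(-1,3);Q=Q[(Q[:,2]>z0)&(Q[:,2]<z1)]
    if len(Q)>3:
        rc=cv2.minAreaRect((Q[:,:2]*1000).astype(np.float32));print(nm,len(Q),Q.mean(0),rc)
E
```

```text
stone
(182, 143) 0.1555 [0.5804 0.1152 0.1555]
(384, 216) 0.1555 [0.5414 0.0088 0.1555]
(362, 268) 0.1555 [0.5139 0.0204 0.1555]
(160, 190) 0.1555 [0.5553 0.1266 0.1555]
posts
(167, 102) 0.134 [0.6066 0.1249 0.134 ]
(142, 297) 0.134 [0.5011 0.1371 0.134 ]
bar
(488, 190) 0.132 [ 0.559  -0.0476  0.132 ]
(480, 282) 0.132 [ 0.5093 -0.0428  0.132 ]
box
(480, 125) 0.06 [ 0.6078 -0.048   0.06  ]
(450, 385) 0.06 [ 0.4599 -0.0298  0.06  ]
(140, 350) 0.06 [0.4796 0.1437 0.06  ]
tumbler
(617, 170) 0.095 [ 0.576  -0.1214  0.095 ]
bottle
(637, 365) 0.165 [ 0.4621 -0.1218  0.165 ]
block top px 208,240
[0.4749 0.2155 0.1   ]
block 449 [0.477  0.2232 0.1   ] ((477.79150390625, 223.84007263183594), (60.56862258911133, 55.58290100097656), 13.515447616577148)
tray 714 [ 0.4892 -0.3861  0.0343] ((488.924072265625, -386.33251953125), (210.2554168701172, 143.52378845214844), 5.028334617614746)
stone 552 [0.5467 0.0696 0.1552] ((547.4431762695312, 69.71998596191406), (120.39861297607422, 32.676063537597656), 69.0752182006836)
wheel 1806 [0.4967 0.4059 0.0223] ((497.29443359375, 405.8839416503906), (137.80490112304688, 138.74063110351562), 17.030860900878906)
bottle 96 [ 0.4608 -0.1221  0.1645] ((461.04522705078125, -122.18961334228516), (26.01895523071289, 25.80917739868164), 2.0563440322875977)
tumbler 132 [ 0.5784 -0.1216  0.0937] ((576.3479614257812, -120.2088623046875), (63.98099899291992, 65.2117691040039), 89.83335876464844)
```

>>> apply_moves:
  slide:
    - [0.352, 0.306, 0]
    - [0.352, 0.306, 0]
    - [0.352, 0.306, 0]
    - [0.352, 0.306, 0]
    - [0.352, 0.306, 0]
    - [0.352, 0.306, 0]
    - [0.352, 0.306, 0]
    - [0.352, 0.306, 0]
  turn:
    - [0, 0, 0]
    - [0, 0, 0]
    - [0, 0, 0]
    - [0, 0, 0]
    - [0, 0, 0]
    - [0, 0, 0]
    - [0, 0, 0]
    - [0, 0, 0]
  jaw: [0, 0, 0, 0, 0, 0, 0, 0]

```text
time_s: 0.95
tcp_pos: [0.4078, 0.312, 0.2406]
eef_rot: [-180.0, -0.0, -19.2]
contact_force: [2.1, 0.2, 0.4]
gripper_width: 0.0876
```

>>> apply_moves:
  slide:
    - [0.352, 0.306, 0]
    - [0.352, 0.306, 0]
    - [0.352, 0.306, 0]
    - [0.352, 0.306, 0]
    - [0.352, 0.306, 0]
    - [0.352, 0.306, 0]
    - [0, 0, 0]
    - [0, 0, 0]
  turn:
    - [0, 0, 0]
    - [0, 0, 0]
    - [0, 0, 0]
    - [0, 0, 0]
    - [0, 0, 0]
    - [0, 0, 0]
    - [0, 0, 0.1]
    - [0, 0, 0.1]
  jaw: [0, 0, 0, 0, 0, 0, 0, 0]

```text
time_s: 1.75
tcp_pos: [0.5468, 0.0691, 0.24]
eef_rot: [179.9, 0.0, -36.9]
contact_force: [0.6, 1.0, -0.4]
gripper_width: 0.0876
```

>>> apply_moves:
  slide:
    - [0, 0, 0]
    - [0, 0, 0]
    - [0, 0, 0]
    - [0, 0, 0]
    - [0, 0, 0]
    - [0, 0, 0]
    - [0, 0, 0]
    - [0, 0, 0]
  turn:
    - [0, 0, 0.1]
    - [0, 0, 0.1]
    - [0, 0, 0.1]
    - [0, 0, 0.1]
    - [0, 0, 0.1]
    - [0, 0, 0.1]
    - [0, 0, 0.1]
    - [0, 0, 0.1]
  jaw: [0, 0, 0, 0, 0, 0, 0, 0.2]

```text
time_s: 2.55
tcp_pos: [0.5463, 0.0709, 0.2403]
eef_rot: [180.0, -0.0, -105.5]
contact_force: [-0.4, -0.0, 0.7]
gripper_width: 0.0836
```

>>> apply_moves:
  slide:
    - [0, 0, 0]
    - [0, 0, 0]
    - [0, 0, 0]
  turn:
    - [0, 0, 0.062]
    - [0, 0, 0]
    - [0, 0, 0]
  jaw: [0.2, 0.2, 0.2]

```text
time_s: 2.85
tcp_pos: [0.5464, 0.0709, 0.2405]
eef_rot: [180.0, -0.0, -110.3]
contact_force: [-0.1, -0.9, 0.3]
gripper_width: 0.0708
```

Run:
```python
from h import *
from plant import r
c=r.capture("wrist"); cv2.imwrite("pics/wrist1.png",c["pixels"]); pickle.dump(c,open("wrist1.pkl","wb"))
P=cloud(c).reshape(-1,3);Q=P[(P[:,2]>.148)&(P[:,2]<.162)&(c["depth"].ravel()>0)]
Q=Q[(abs(Q[:,0]-.547)<.08)&(abs(Q[:,1]-.07)<.08)]
print(len(Q),Q.mean(0),cv2.minAreaRect((Q[:,:2]*1000).astype(np.float32)))
```

```text
8059 [0.54635735 0.06364345 0.15534915] ((548.22705078125, 68.30461120605469), (119.71099853515625, 32.137977600097656), 68.95703887939453)
```

View pics/wrist1.png

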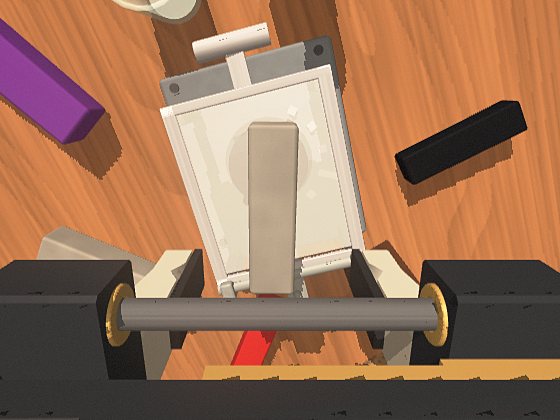

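The stone spans (250–297, 122–292) and lines up with the jaws. The handle bar is at (232,42). Descending to grip.

>>> apply_moves:
  slide:
    - [0.02, 0, 0.4]
    - [0, 0, 0.3]
    - [0, 0, 0.15]
    - [0, 0, 0.09]
    - [0, 0, 0]
    - [0, 0, 0]
    - [0, 0, 0]
    - [0, 0, 0]
  turn:
    - [0, 0, 0]
    - [0, 0, 0]
    - [0, 0, 0]
    - [0, 0, 0]
    - [0, 0, 0]
    - [0, 0, 0]
    - [0, 0, 0]
    - [0, 0, 0]
  jaw: [0.2, 0.2, 0.2, 0.2, 0.2, 1, 1, 1]
  newtons: 25

```text
time_s: 3.7
tcp_pos: [0.5463, 0.0693, 0.1476]
eef_rot: [-179.9, 0.1, -110.4]
contact_force: [-0.1, -0.0, -0.4]
gripper_width: 0.0519
```

>>> apply_moves:
  slide:
    - [0, 0, 0]
    - [0, 0, 0]
    - [0, 0, 0]
  turn:
    - [0, 0, 0]
    - [0, 0, 0]
    - [0, 0, 0]
  jaw: [1, 1, 1]

```text
time_s: 4.0
tcp_pos: [0.5462, 0.0692, 0.147]
eef_rot: [-179.9, 0.0, -110.4]
contact_force: [0.9, -0.0, 2.2]
gripper_width: 0.0317
```

>>> apply_moves:
  slide:
    - [0, 0, -0.1]
    - [0, 0, -0.4]
    - [0, 0, -0.5]
    - [0.2, -0.05, 0]
    - [0.42, -0.1, 0]
    - [0.446, -0.105, 0]
    - [0.446, -0.105, 0]
    - [0.446, -0.105, 0]
  turn:
    - [0, 0, 0]
    - [0, 0, 0]
    - [0, 0, 0]
    - [0, 0, 0]
    - [0, 0, 0]
    - [0, 0, 0]
    - [0, 0, 0]
    - [0, 0, 0]
  jaw: [1, 1, 1, 1, 1, 1, 1, 1]

```text
time_s: 4.8
tcp_pos: [0.52, -0.132, 0.2471]
eef_rot: [180.0, 0.0, -110.4]
contact_force: [1.0, 0.4, -1.5]
gripper_width: 0.0318
```

>>> apply_moves:
  slide:
    - [0.446, -0.105, 0]
    - [0.446, -0.105, 0]
    - [0.446, -0.105, 0]
    - [0.446, -0.105, 0]
    - [0.446, -0.105, 0]
    - [0.28, -0.065, 0]
    - [0, 0, 0]
    - [0, 0, 0]
  turn:
    - [0, 0, 0]
    - [0, 0, 0]
    - [0, 0, 0]
    - [0, 0, 0]
    - [0, 0, 0]
    - [0, 0, 0]
    - [0, 0, 0.094]
    - [0, 0, 0.094]
  jaw: [1, 1, 1, 1, 1, 1, 1, 1]

```text
time_s: 5.6
tcp_pos: [0.4875, -0.3874, 0.2462]
eef_rot: [179.9, -0.0, -127.1]
contact_force: [-0.7, 0.9, -1.4]
gripper_width: 0.0315
```

>>> apply_moves:
  slide:
    - [0, 0, 0]
    - [0, 0, 0]
    - [0, 0, 0]
    - [0, 0, 0]
    - [0, 0, 0]
    - [0, 0, 0]
    - [0, 0, 0]
    - [0, 0, 0]
  turn:
    - [0, 0, 0.094]
    - [0, 0, 0.094]
    - [0, 0, 0.094]
    - [0, 0, 0.094]
    - [0, 0, 0.094]
    - [0, 0, 0.094]
    - [0, 0, 0]
    - [0, 0, 0]
  jaw: [1, 1, 1, 1, 1, 1, 1, 1]

```text
time_s: 6.4
tcp_pos: [0.4883, -0.3863, 0.2467]
eef_rot: [180.0, -0.0, -174.8]
contact_force: [0.2, 0.4, -2.5]
gripper_width: 0.0316
```

Run:
```python
from h import *
from plant import r
c=r.capture("scene"); cv2.imwrite("pics/scene1.png",c["pixels"])
```

```text
(no output)
```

View pics/scene1.png

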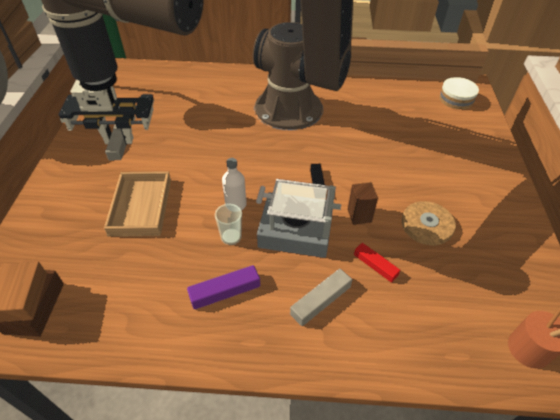

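The stone is held level at (118,145) above the tray at (140,205). The guard is clear. Lowering.

>>> apply_moves:
  slide:
    - [0, 0, 0.5]
    - [0, 0, 0.5]
    - [0, 0, 0.5]
    - [0, 0, 0.35]
    - [0, 0, 0.2]
    - [0, 0, 0.1]
    - [0, 0, 0.03]
    - [0, 0, 0]
  turn:
    - [0, 0, 0]
    - [0, 0, 0]
    - [0, 0, 0]
    - [0, 0, 0]
    - [0, 0, 0]
    - [0, 0, 0]
    - [0, 0, 0]
    - [0, 0, 0]
  jaw: [1, 1, 1, 1, 1, 1, 1, 1]

```text
time_s: 7.25
tcp_pos: [0.489, -0.3867, 0.0293]
eef_rot: [-180.0, 0.0, -175.0]
contact_force: [-0.1, 0.6, -2.7]
gripper_width: 0.0319
```

>>> apply_moves:
  slide:
    - [0, 0, 0.015]
    - [0, 0, 0]
    - [0, 0, 0]
    - [0, 0, 0]
    - [0, 0, -0.2]
    - [0, 0, -0.5]
    - [0, 0, -0.5]
    - [0, 0, -0.5]
  turn:
    - [0, 0, 0]
    - [0, 0, 0]
    - [0, 0, 0]
    - [0, 0, 0]
    - [0, 0, 0]
    - [0, 0, 0]
    - [0, 0, 0]
    - [0, 0, 0]
  jaw: [1, 0.4, 0.4, 0.4, 0.4, 0.4, 0.4, 0.4]

```text
time_s: 8.05
tcp_pos: [0.4882, -0.3864, 0.1993]
eef_rot: [-180.0, 0.0, -175.1]
contact_force: [1.6, -0.8, 0.1]
gripper_width: 0.0529
```

Run:
```python
from h import *
from plant import r
c=r.capture("top"); cv2.imwrite("pics/top2.png",c["pixels"]); pickle.dump(c,open("top2.pkl","wb"))
P=cloud(c)
np.set_printoptions(precision=4,suppress=True)
a=c["pixels"][170:270,210:360]; cv2.imwrite("pics/top2c.png",cv2.resize(a,None,fx=5,fy=5,interpolation=cv2.INTER_CUBIC))
Q=P[170:270,210:330].reshape(-1,3)
for z0,z1 in((.121,.1325),(.055,.066)):
    q=Q[(Q[:,2]>z0)&(Q[:,2]<z1)]; print(len(q),q.mean(0),cv2.minAreaRect((q[:,:2]*1000).astype(np.float32)))
# stone in tray
Q=P[190:285,385:465].reshape(-1,3);Q=Q[(Q[:,2]>.02)&(Q[:,2]<.06)&(abs(Q[:,1]+.386)<.05)&(abs(Q[:,0]-.489)<.085)]
print(len(Q),Q.mean(0) if len(Q) else 0)
```

```text
2470 [0.5446 0.0554 0.1273] ((538.7821044921875, 21.109024047851562), (272.3845520019531, 126.3709487915039), 80.47731018066406)
833 [0.5119 0.0261 0.0601] ((532.1869506835938, 50.32283020019531), (331.98358154296875, 183.34701538085938), 87.54368591308594)
7 [ 0.4355 -0.4039  0.0352]
```

View pics/top2c.png

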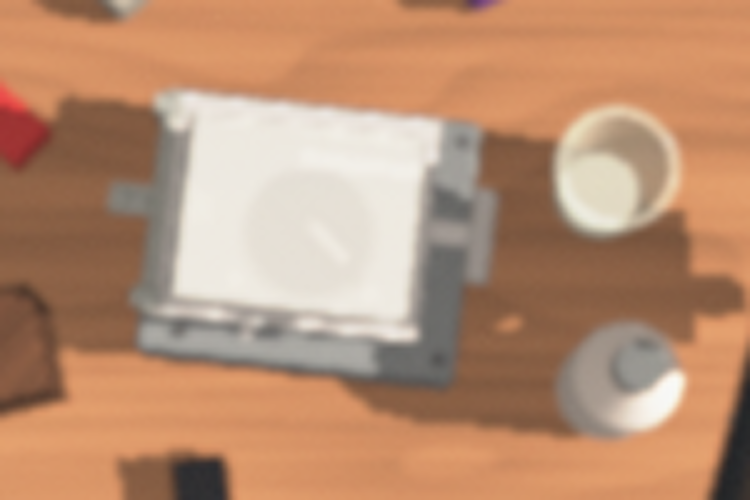

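View pics/top2.png

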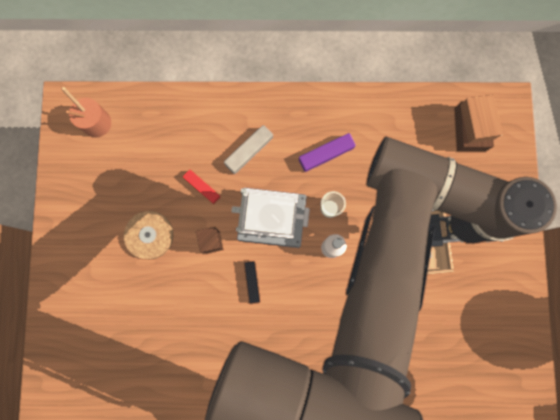

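Run:
```python
from h import *
from plant import r
c=r.capture("wrist"); cv2.imwrite("pics/wrist2.png",c["pixels"])
P=cloud(c).reshape(-1,3);P=P[c["depth"].ravel()>0]
Q=P[(P[:,2]>.03)&(P[:,2]<.045)&(abs(P[:,1]+.386)<.045)&(abs(P[:,0]-.489)<.085)];print(len(Q),Q.min(0),Q.max(0),Q.mean(0),Q.std(0))
```

```text
4577 [ 0.42887676 -0.40748429  0.03145284] [ 0.54985554 -0.36667957  0.03880456] [ 0.48567578 -0.38749249  0.03617892] [0.0341881  0.00957976 0.00089102]
```

View pics/wrist2.png

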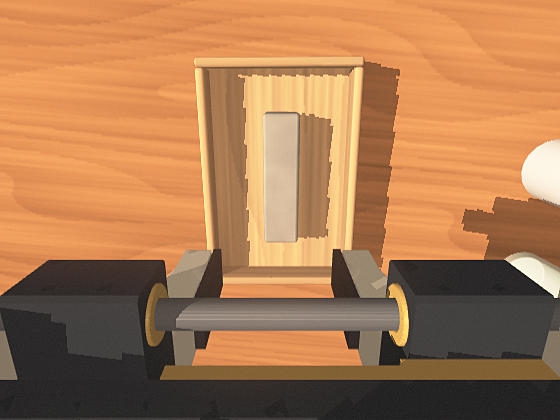

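The stone lies flat in the tray at (281,177), its top at 36 mm as expected. Going on to the guard bar.

>>> apply_moves:
  slide:
    - [0, 0, -0.5]
    - [-0.09, 0.42, 0]
    - [-0.094, 0.421, 0]
    - [-0.094, 0.421, 0]
    - [-0.094, 0.421, 0]
    - [-0.094, 0.421, 0]
    - [-0.094, 0.421, 0]
    - [-0.094, 0.421, 0]
  turn:
    - [0, 0, 0]
    - [0, 0, 0]
    - [0, 0, 0]
    - [0, 0, 0]
    - [0, 0, 0]
    - [0, 0, 0]
    - [0, 0, 0]
    - [0, 0, 0]
  jaw: [0.2, 0.2, 0.2, 0.2, 0.2, 0.2, 0.2, 0.2]

```text
time_s: 8.95
tcp_pos: [0.5283, -0.0856, 0.2476]
eef_rot: [180.0, 0.1, -175.1]
contact_force: [2.1, 0.4, -0.5]
gripper_width: 0.07
```

>>> apply_moves:
  slide:
    - [-0.094, 0.421, 0]
    - [0, 0, 0]
    - [0, 0, 0]
    - [0, 0, 0]
    - [0, 0, 0]
    - [0, 0, 0]
    - [0, 0, 0]
    - [0, 0, 0]
  turn:
    - [0, 0, 0]
    - [0, 0, -0.0915]
    - [0, 0, -0.0915]
    - [0, 0, -0.0915]
    - [0, 0, -0.0915]
    - [0, 0, -0.0915]
    - [0, 0, -0.0915]
    - [0, 0, -0.0915]
  jaw: [0.2, 0.2, 0.2, 0.2, 0.2, 0.2, 0.2, 0.2]

```text
time_s: 9.75
tcp_pos: [0.5341, -0.0445, 0.2474]
eef_rot: [-180.0, 0.0, -119.7]
contact_force: [-0.2, -0.1, 1.0]
gripper_width: 0.0699
```

>>> apply_moves:
  slide:
    - [0, 0, 0]
    - [0, 0, 0]
    - [0, 0, 0]
    - [0, 0, 0]
    - [0, 0, 0]
  turn:
    - [0, 0, -0.0915]
    - [0, 0, -0.0915]
    - [0, 0, -0.0915]
    - [0, 0, 0]
    - [0, 0, 0]
  jaw: [0.2, 0.2, 0.2, 0.2, 0.2]

```text
time_s: 10.25
tcp_pos: [0.5341, -0.0445, 0.2473]
eef_rot: [-180.0, 0.0, -96.7]
contact_force: [0.6, -0.4, -0.1]
gripper_width: 0.0702
```

Run:
```python
from h import *
from plant import r
c=r.capture("wrist"); cv2.imwrite("pics/wrist3.png",c["pixels"]);pickle.dump(c,open("wrist3.pkl","wb"))
```

```text
(no output)
```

View pics/wrist3.png

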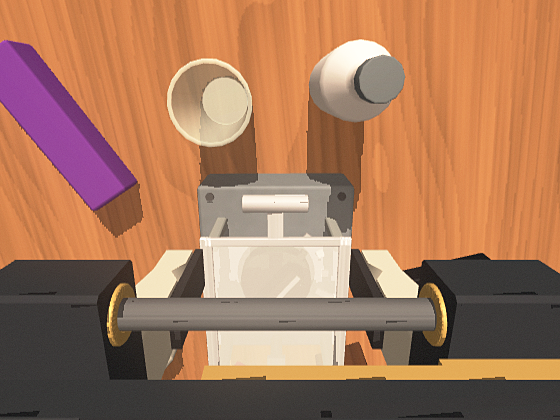

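Run:
```python
from h import *
c=pickle.load(open("wrist3.pkl","rb"))
for p in((243,203),(309,203),(276,203)): print(ray(c,p,.129))
P=cloud(c)[197:210,245:308].reshape(-1,3); P=P[P[:,2]>.11]; print(P.mean(0),P.min(0),P.max(0))
```

```text
[ 0.55871108 -0.04778307  0.129     ]
[ 0.50918723 -0.04200786  0.129     ]
[ 0.53394664 -0.04489517  0.129     ]
[ 0.53383345 -0.04564458  0.13143241] [ 0.51025651 -0.12546275  0.12744008] [ 0.55753444 -0.03831999  0.39164131]
```

The bar is at (243–309, 203), centred at (0.534,-0.045), right under the tool. Descending to grip its ends.

>>> apply_moves:
  slide:
    - [0, 0, 0.5]
    - [0, 0, 0.35]
    - [0, 0, 0.2]
    - [0, 0, 0.13]
    - [0, 0, 0.07]
    - [0, 0, 0]
    - [0, 0, 0]
    - [0, 0, 0]
  turn:
    - [0, 0, 0]
    - [0, 0, 0]
    - [0, 0, 0]
    - [0, 0, 0]
    - [0, 0, 0]
    - [0, 0, 0]
    - [0, 0, 0]
    - [0, 0, 0]
  jaw: [0.2, 0.2, 0.2, 0.2, 0.2, 0.2, 1, 1]
  newtons: 15

```text
time_s: 11.1
tcp_pos: [0.5348, -0.0444, 0.1231]
eef_rot: [-179.9, 0.0, -96.5]
contact_force: [0.2, -0.3, -0.5]
gripper_width: 0.0593
```

>>> apply_moves:
  slide:
    - [0, 0, 0]
    - [0, 0, 0]
    - [0, 0, 0]
  turn:
    - [0, 0, 0]
    - [0, 0, 0]
    - [0, 0, 0]
  jaw: [1, 1, 1]

```text
time_s: 11.4
tcp_pos: [0.5354, -0.0445, 0.1228]
eef_rot: [-179.8, 0.0, -96.4]
contact_force: [4.6, -2.0, 1.0]
gripper_width: 0.0495
```

Run:
```python
import numpy as np
t=np.linspace(0,2.8,25);y=-1.73*np.cos(t);z=1.73*np.sin(t)
for i in range(24): print(i,[round(-(y[i+1]-y[i]),3),0,round(-(z[i+1]-z[i]),3)])
```

```text
0 [np.float64(-0.012), 0, np.float64(-0.201)]
1 [np.float64(-0.035), 0, np.float64(-0.199)]
2 [np.float64(-0.058), 0, np.float64(-0.193)]
3 [np.float64(-0.08), 0, np.float64(-0.185)]
4 [np.float64(-0.101), 0, np.float64(-0.175)]
5 [np.float64(-0.121), 0, np.float64(-0.162)]
6 [np.float64(-0.139), 0, np.float64(-0.146)]
7 [np.float64(-0.155), 0, np.float64(-0.129)]
8 [np.float64(-0.169), 0, np.float64(-0.11)]
9 [np.float64(-0.181), 0, np.float64(-0.09)]
10 [np.float64(-0.19), 0, np.float64(-0.068)]
11 [np.float64(-0.196), 0, np.float64(-0.046)]
12 [np.float64(-0.2), 0, np.float64(-0.023)]
13 [np.float64(-0.202), 0, np.float64(0.001)]
14 [np.float64(-0.2), 0, np.float64(0.024)]
15 [np.float64(-0.196), 0, np.float64(0.047)]
16 [np.float64(-0.189), 0, np.float64(0.07)]
17 [np.float64(-0.18), 0, np.float64(0.092)]
18 [np.float64(-0.168), 0, np.float64(0.112)]
19 [np.float64(-0.154), 0, np.float64(0.131)]
20 [np.float64(-0.137), 0, np.float64(0.148)]
21 [np.float64(-0.119), 0, np.float64(0.163)]
22 [np.float64(-0.1), 0, np.float64(0.175)]
23 [np.float64(-0.079), 0, np.float64(0.186)]
```

>>> apply_moves:
  slide:
    - [-0.012, 0, -0.201]
    - [-0.035, 0, -0.199]
    - [-0.058, 0, -0.193]
    - [-0.08, 0, -0.185]
  turn:
    - [0, 0, 0]
    - [0, 0, 0]
    - [0, 0, 0]
    - [0, 0, 0]
  jaw: [1, 1, 1, 1]

```text
time_s: 11.8
tcp_pos: [0.5375, -0.0259, 0.2012]
eef_rot: [-179.8, 0.0, -96.5]
contact_force: [7.6, 1.4, -3.3]
gripper_width: 0.0499
```

>>> apply_moves:
  slide:
    - [-0.101, 0, -0.175]
    - [-0.121, 0, -0.162]
    - [-0.139, 0, -0.146]
    - [-0.155, 0, -0.129]
  turn:
    - [0, 0, 0]
    - [0, 0, 0]
    - [0, 0, 0]
    - [0, 0, 0]
  jaw: [1, 1, 1, 1]

```text
time_s: 12.2
tcp_pos: [0.5432, 0.0255, 0.2625]
eef_rot: [-179.8, 0.0, -96.5]
contact_force: [8.2, -0.6, -3.9]
gripper_width: 0.0496
```

Run:
```python
from h import *
from plant import r
s=r.get_state();print(s["tcp_pos"],s["contact_force"],s["moment"])
c=r.capture("scene"); cv2.imwrite("pics/scene4.png",c["pixels"])
```

```text
[0.54323523 0.02547544 0.26250485] [ 8.22577948 -0.62864959 -3.90253172] [-0.13058794 -2.9248092  -0.02880854]
```

View pics/scene4.png

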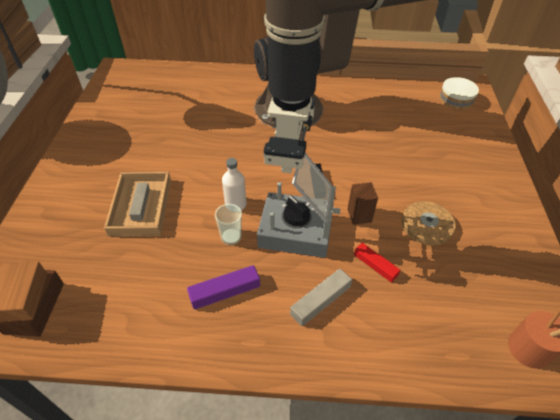

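The guard is swinging up with the gripper at (285,150), and the stone stays in the tray. Continuing.

>>> apply_moves:
  slide:
    - [-0.169, -0.01, -0.11]
    - [-0.181, 0, -0.09]
    - [-0.19, 0, -0.068]
    - [-0.196, 0, -0.046]
    - [-0.2, 0, -0.023]
    - [-0.202, 0, 0.001]
    - [-0.2, 0, 0.024]
    - [-0.196, 0, 0.047]
  turn:
    - [0, 0, 0]
    - [0, 0, 0]
    - [0, 0, 0]
    - [0, 0, 0]
    - [0, 0, 0]
    - [0, 0, 0]
    - [0, 0, 0]
    - [0, 0, 0]
  jaw: [1, 1, 1, 1, 1, 1, 1, 1]

```text
time_s: 13.05
tcp_pos: [0.5607, 0.1793, 0.2883]
eef_rot: [-179.9, 0.1, -96.4]
contact_force: [3.6, -0.9, 1.3]
gripper_width: 0.0499
```

>>> apply_moves:
  slide:
    - [-0.189, 0, 0.07]
    - [-0.18, 0, 0.092]
    - [-0.168, 0, 0.112]
    - [-0.154, 0, 0.131]
    - [-0.137, 0, 0.148]
    - [-0.119, 0, 0.163]
  turn:
    - [0, 0, 0]
    - [0, 0, 0]
    - [0, 0, 0]
    - [0, 0, 0]
    - [0, 0, 0]
    - [0, 0, 0]
  jaw: [1, 1, 1, 1, 1, 1]

```text
time_s: 13.65
tcp_pos: [0.5713, 0.2735, 0.2148]
eef_rot: [-180.0, 0.1, -96.4]
contact_force: [5.3, 2.4, 1.5]
gripper_width: 0.0496
```

>>> apply_moves:
  slide:
    - [-0.1, 0, 0.175]
    - [-0.079, 0, 0.186]
    - [0, 0, 0]
  turn:
    - [0, 0, 0]
    - [0, 0, 0]
    - [0, 0, 0]
  jaw: [1, 1, 1]

```text
time_s: 13.95
tcp_pos: [0.5732, 0.2907, 0.1771]
eef_rot: [180.0, -0.1, -96.4]
contact_force: [6.6, 3.6, 0.5]
gripper_width: 0.0497
```

>>> apply_moves:
  slide:
    - [0, 0, 0]
    - [0, 0, 0]
    - [0, 0, 0]
    - [0, 0, -0.2]
    - [0, 0, -0.5]
    - [0, 0, -0.4]
    - [0, 0, 0]
  turn:
    - [0, 0, 0]
    - [0, 0, 0]
    - [0, 0, 0]
    - [0, 0, 0]
    - [0, 0, 0]
    - [0, 0, 0]
    - [0, 0, 0]
  jaw: [0.2, 0.2, 0.2, 0.2, 0.2, 0.2, 0.2]

```text
time_s: 14.65
tcp_pos: [0.5748, 0.2901, 0.2967]
eef_rot: [-179.6, 0.3, -96.4]
contact_force: [0.8, -0.1, -0.5]
gripper_width: 0.0702
```

Run:
```python
from h import *
from plant import r
c=r.capture("top"); cv2.imwrite("pics/top5.png",c["pixels"]);pickle.dump(c,open("top5.pkl","wb"))
a=c["pixels"][170:270,210:360]; cv2.imwrite("pics/top5c.png",cv2.resize(a,None,fx=5,fy=5,interpolation=cv2.INTER_CUBIC))
c=r.capture("wrist"); cv2.imwrite("pics/wrist5.png",c["pixels"]);pickle.dump(c,open("wrist5.pkl","wb"))
```

```text
(no output)
```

View pics/top5.png

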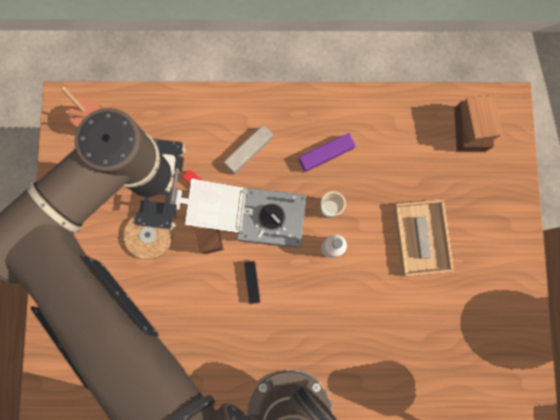

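View pics/top5c.png

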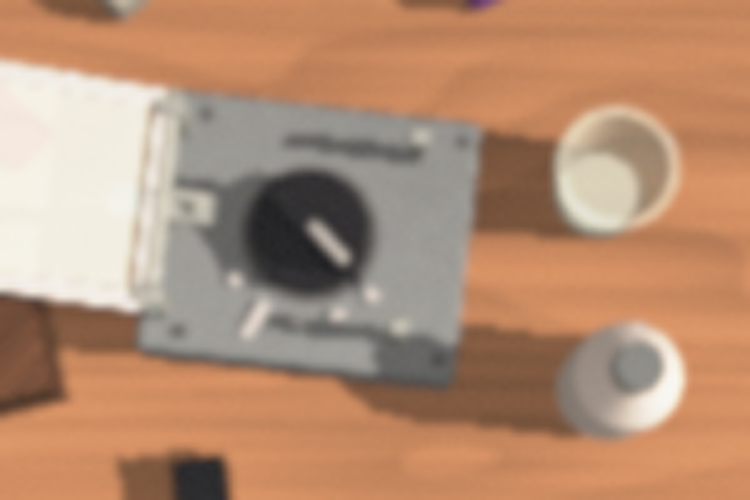

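View pics/wrist5.png

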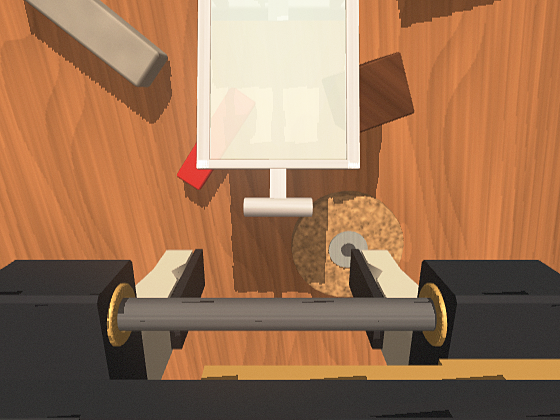

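The guard is open with its bar at wrist (278,207). The knob's line points lower right at crop (330,242), towards the first mark at (402,325), i.e. selector 0. The long mark is at (255,320), and the guard's tail is at (195,205).

Run:
```python
from h import *
np.set_printoptions(precision=4,suppress=True)
c=pickle.load(open("top5.pkl","rb"));P=cloud(c)
g=lambda p:(210+p[0]/5-.4,170+p[1]/5-.4)
for n,p,z in(("drum",(308,232),.082),("line0",(312,222),.112),("line1",(348,262),.112),("mark0",(402,325),.062),("long",(255,320),.062),("tail",(212,208),.113),("m4",(235,280),.062),("m1",(338,313),.062),("m2?",(372,293),.062)):
    print(n,ray(c,g(p),z))
Q=P[185:245,250:300].reshape(-1,3)
q=Q[(Q[:,2]>.104)&(Q[:,2]<.118)&(np.hypot(Q[:,0]-.5445,Q[:,1]-.0485)<.036)]
print("bar",len(q),q.mean(0),cv2.minAreaRect((q[:,:2]*1000).astype(np.float32)))
# box frame list of tail
cc=np.array([.5445,.0485]);a=np.deg2rad(-6.6)
B=Q.copy();d=Q[:,:2]-cc;B[:,0]=d@[np.cos(a),np.sin(a)];B[:,1]=d@[-np.sin(a),np.cos(a)]
t=B[(abs(B[:,0])<20e-3)&(B[:,1]>.036)&(B[:,1]<.09)&(B[:,2]>.085)];print(t[np.argsort(t[:,1])][::6])
w=pickle.load(open("wrist5.pkl","rb"));print("gbar",ray(w,(278,207),.188),ray(w,(244,207),.188),ray(w,(312,207),.188))
W=cloud(w)[200:214,246:310].reshape(-1,3);W=W[(W[:,2]>.15)&(W[:,2]<.22)];print(W.mean(0),W[:,2].max())
```

```text
drum [0.5433 0.0495 0.082 ]
line0 [0.5446 0.047  0.112 ]
line1 [0.5226 0.0275 0.112 ]
mark0 [ 0.4934 -0.0031  0.062 ]
long [0.4963 0.0793 0.062 ]
tail [0.5521 0.1013 0.113 ]
m4 [0.5189 0.0907 0.062 ]
m1 [0.5002 0.0328 0.062 ]
m2? [0.5115 0.0137 0.062 ]
bar 131 [0.5441 0.0501 0.1114] ((544.55859375, 49.8699951171875), (61.677589416503906, 16.123640060424805), 43.83959197998047)
[[0.007  0.0539 0.1161]
 [0.0038 0.0561 0.1172]
 [0.0011 0.0587 0.115 ]]
gbar [0.5722 0.2889 0.188 ] [0.5966 0.2862 0.188 ] [0.5479 0.2917 0.188 ]
[0.5725 0.2882 0.189 ] 0.19207616511110104
```

>>> apply_moves:
  slide:
    - [0.3, 0.006, 0]
    - [0.425, 0.006, 0]
    - [0.425, 0.006, 0]
    - [0.425, 0.006, 0]
    - [0.425, 0.006, 0]
    - [0.425, 0.006, 0]
    - [0, 0, 0]
    - [0, 0, 0]
  turn:
    - [0, 0, 0]
    - [0, 0, 0]
    - [0, 0, 0]
    - [0, 0, 0]
    - [0, 0, 0]
    - [0, 0, 0]
    - [0, 0, 0.091]
    - [0, 0, 0.091]
  jaw: [0.6, 0.6, 0.6, 0.6, 0.6, 0.6, 0.6, 0.6]

```text
time_s: 15.55
tcp_pos: [0.5408, 0.047, 0.2885]
eef_rot: [179.9, -0.1, -112.5]
contact_force: [0.3, 1.4, 0.1]
gripper_width: 0.0347
```

>>> apply_moves:
  slide:
    - [0, 0, 0]
    - [0, 0, 0]
    - [0, 0, 0]
    - [0, 0, 0.3]
    - [0, 0, 0.4]
    - [0, 0, 0]
    - [0, 0, 0]
  turn:
    - [0, 0, 0.091]
    - [0, 0, 0.091]
    - [0, 0, 0.091]
    - [0, 0, 0]
    - [0, 0, 0]
    - [0, 0, 0]
    - [0, 0, 0]
  jaw: [0.6, 0.6, 0.6, 0.6, 0.6, 0.6, 0.6]

```text
time_s: 16.25
tcp_pos: [0.5415, 0.0482, 0.2194]
eef_rot: [180.0, -0.2, -135.5]
contact_force: [0.0, -0.1, 1.1]
gripper_width: 0.0349
```

Run:
```python
from h import *
from plant import r
c=r.capture("wrist"); cv2.imwrite("pics/wrist6.png",c["pixels"]);pickle.dump(c,open("wrist6.pkl","wb"))
P=cloud(c).reshape(-1,3);q=P[(P[:,2]>.108)&(P[:,2]<.116)&(np.hypot(P[:,0]-.5445,P[:,1]-.0485)<.036)]
print(len(q),q.mean(0),cv2.minAreaRect((q[:,:2]*1000).astype(np.float32)),r.get_state()["tcp_pos"],r.get_state()["eef_rot"])
```

```text
1710 [0.5442524  0.04768171 0.11208055] ((545.186767578125, 48.54703903198242), (61.4189338684082, 16.0100040435791), 43.24503707885742) [0.54245293 0.04862497 0.22075158] [-1.79967418e+02 -2.91176169e-02 -1.35533860e+02]
```

View pics/wrist6.png

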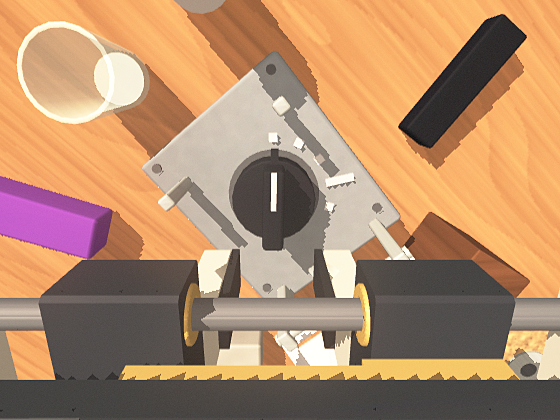

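The bar points at the first mark (274,138), and the long mark is at (341,180). The jaws line up with the bar. Descending to grip.

>>> apply_moves:
  slide:
    - [-0.016, -0.015, 0.4]
    - [0, 0, 0.4]
    - [0, 0, 0.2]
    - [0, 0, 0.12]
    - [0, 0, 0.08]
    - [0, 0, 0]
    - [0, 0, 0]
  turn:
    - [0, 0, 0]
    - [0, 0, 0]
    - [0, 0, 0]
    - [0, 0, 0]
    - [0, 0, 0]
    - [0, 0, 0]
    - [0, 0, 0]
  jaw: [0.6, 0.6, 0.6, 0.6, 0.6, 0.6, 0.6]
  newtons: 35

```text
time_s: 17.0
tcp_pos: [0.5452, 0.0491, 0.1012]
eef_rot: [-179.9, 0.1, -135.5]
contact_force: [1.0, 0.4, 1.0]
gripper_width: 0.0352
```

>>> apply_moves:
  slide:
    - [0, 0, 0]
    - [0, 0, 0]
    - [0, 0, 0]
    - [0, 0, 0]
  turn:
    - [0, 0, 0]
    - [0, 0, 0]
    - [0, 0, 0]
    - [0, 0, 0]
  jaw: [1, 1, 1, 1]

```text
time_s: 17.4
tcp_pos: [0.545, 0.0487, 0.1005]
eef_rot: [-179.9, 0.1, -135.5]
contact_force: [1.6, -2.1, 2.6]
gripper_width: 0.0155
```

>>> apply_moves:
  slide:
    - [0, 0, 0.04]
    - [0, 0, 0.04]
    - [0, 0, 0.035]
    - [0, 0, 0]
  turn:
    - [0, 0, 0]
    - [0, 0, 0]
    - [0, 0, 0]
    - [0, 0, 0]
  jaw: [1, 1, 1, 1]

```text
time_s: 17.8
tcp_pos: [0.5451, 0.0487, 0.0891]
eef_rot: [-179.9, 0.1, -135.5]
contact_force: [-0.1, -1.9, 8.5]
gripper_width: 0.0158
```

>>> apply_moves:
  slide:
    - [0, 0, 0]
    - [0, 0, 0]
    - [0, 0, 0]
  turn:
    - [0, 0, 0.05]
    - [0, 0, 0.07]
    - [0, 0, 0.08]
  jaw: [1, 1, 1]

```text
time_s: 18.1
tcp_pos: [0.545, 0.0488, 0.0894]
eef_rot: [-180.0, 0.1, -153.0]
contact_force: [-0.9, -1.1, 8.6]
gripper_width: 0.0158
```

>>> apply_moves:
  slide:
    - [0, 0, 0]
    - [0, 0, 0]
    - [0, 0, 0]
    - [0, 0, 0]
    - [0, 0, 0]
    - [0, 0, 0]
    - [0, 0, 0]
    - [0, 0, 0]
  turn:
    - [0, 0, 0.09]
    - [0, 0, 0.09]
    - [0, 0, 0.09]
    - [0, 0, 0.09]
    - [0, 0, 0.09]
    - [0, 0, 0.09]
    - [0, 0, 0.09]
    - [0, 0, 0.07]
  jaw: [1, 1, 1, 1, 1, 1, 1, 1]

```text
time_s: 18.9
tcp_pos: [0.5452, 0.0496, 0.0894]
eef_rot: [179.9, 0.1, 146.8]
contact_force: [-1.3, 2.5, 7.7]
gripper_width: 0.0155
```

>>> apply_moves:
  slide:
    - [0, 0, 0]
    - [0, 0, 0]
  turn:
    - [0, 0, 0]
    - [0, 0, 0]
  jaw: [1, 1]

```text
time_s: 19.1
tcp_pos: [0.5453, 0.0496, 0.0895]
eef_rot: [179.9, 0.1, 147.1]
contact_force: [-0.4, 2.9, 8.1]
gripper_width: 0.0154
```

>>> apply_moves:
  slide:
    - [0, 0, -0.05]
    - [0, 0, -0.05]
    - [0, 0, -0.015]
    - [0, 0, 0]
    - [0, 0, 0]
    - [0, 0, 0]
  turn:
    - [0, 0, 0]
    - [0, 0, 0]
    - [0, 0, 0]
    - [0, 0, 0]
    - [0, 0, 0]
    - [0, 0, 0]
  jaw: [1, 1, 1, 0.72, 0.72, 0.72]

```text
time_s: 19.7
tcp_pos: [0.5438, 0.0486, 0.0994]
eef_rot: [-179.9, -0.0, 147.1]
contact_force: [-0.7, 0.4, 0.6]
gripper_width: 0.024
```

>>> apply_moves:
  slide:
    - [0, 0, -0.1]
    - [0, 0, -0.4]
    - [0, 0, -0.5]
    - [0, 0, -0.5]
    - [0, 0, -0.4]
    - [0, 0, 0]
  turn:
    - [0, 0, 0]
    - [0, 0, 0]
    - [0, 0, 0]
    - [0, 0, 0]
    - [0, 0, 0]
    - [0, 0, 0]
  jaw: [0.72, 0.72, 0.72, 0.72, 0.72, 0.72]

```text
time_s: 20.3
tcp_pos: [0.5468, 0.049, 0.2973]
eef_rot: [179.5, 0.4, 147.1]
contact_force: [1.5, 0.1, 0.1]
gripper_width: 0.0247
```

Run:
```python
from h import *
from plant import r
c=r.capture("wrist"); cv2.imwrite("pics/wrist7.png",c["pixels"]);pickle.dump(c,open("wrist7.pkl","wb"))
P=cloud(c).reshape(-1,3);q=P[(P[:,2]>.105)&(P[:,2]<.117)&(np.hypot(P[:,0]-.5445,P[:,1]-.0485)<.036)]
print(len(q),q.mean(0),cv2.minAreaRect((q[:,:2]*1000).astype(np.float32)),"expect dir",np.rad2deg(np.pi+.9-1.35)-6.6)
```

```text
1102 [0.54385895 0.04982017 0.1120468 ] ((545.2552490234375, 48.822296142578125), (15.92898941040039, 61.421112060546875), 57.293418884277344) expect dir 147.61689921911298
```

View pics/wrist7.png

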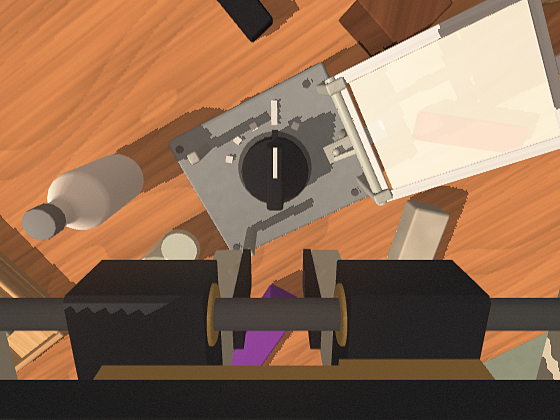

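The knob points at the long mark (275,108) and is out, with its top at 112 mm and its direction at 147.3° against 147.6° expected. Going back to the guard bar.

>>> apply_moves:
  slide:
    - [0, 0, 0]
    - [0, 0, 0]
    - [0, 0, 0]
    - [0, 0, 0]
    - [0, 0, 0]
    - [0, 0, 0]
    - [0, 0, 0]
    - [0, 0, 0]
  turn:
    - [0, 0, -0.097]
    - [0, 0, -0.097]
    - [0, 0, -0.097]
    - [0, 0, -0.097]
    - [0, 0, -0.097]
    - [0, 0, -0.097]
    - [0, 0, -0.097]
    - [0, 0, -0.097]
  jaw: [0.2, 0.2, 0.2, 0.2, 0.2, 0.2, 0.2, 0.2]

```text
time_s: 21.15
tcp_pos: [0.5436, 0.0485, 0.2889]
eef_rot: [180.0, -0.1, -145.9]
contact_force: [0.1, 1.2, -0.8]
gripper_width: 0.0698
```

>>> apply_moves:
  slide:
    - [0, 0, 0]
    - [0, 0, 0]
    - [0, 0, 0]
    - [0, 0, 0]
    - [0, 0, 0]
    - [0, 0, 0]
    - [0, 0, 0]
    - [0, 0, 0]
  turn:
    - [0, 0, -0.097]
    - [0, 0, -0.097]
    - [0, 0, -0.097]
    - [0, 0, -0.097]
    - [0, 0, -0.097]
    - [0, 0, -0.094]
    - [0, 0, 0]
    - [0, 0, 0]
  jaw: [0.2, 0.2, 0.2, 0.2, 0.2, 0.2, 0.2, 0.2]

```text
time_s: 21.95
tcp_pos: [0.5439, 0.0487, 0.2893]
eef_rot: [179.9, -0.0, -96.7]
contact_force: [0.1, -0.0, -0.3]
gripper_width: 0.0701
```

>>> apply_moves:
  slide:
    - [-0.404, 0, 0]
    - [-0.404, 0, 0]
    - [-0.404, 0, 0]
    - [-0.404, 0, 0]
    - [-0.404, 0, 0]
    - [-0.404, 0, 0]
    - [0, 0, 0]
    - [0, 0, 0]
  turn:
    - [0, 0, 0]
    - [0, 0, 0]
    - [0, 0, 0]
    - [0, 0, 0]
    - [0, 0, 0]
    - [0, 0, 0]
    - [0, 0, 0]
    - [0, 0, 0]
  jaw: [0.2, 0.2, 0.2, 0.2, 0.2, 0.2, 0.2, 0.2]

```text
time_s: 22.75
tcp_pos: [0.5711, 0.2904, 0.2888]
eef_rot: [179.9, -0.1, -96.5]
contact_force: [0.1, 0.2, 0.7]
gripper_width: 0.0698
```

>>> apply_moves:
  slide:
    - [0.005, -0.015, 0.4]
    - [0, 0, 0.35]
    - [0, 0, 0.2]
    - [0, 0, 0.1]
    - [0, 0, 0.045]
    - [0, 0, 0]
    - [0, 0, 0]
    - [0, 0, 0]
  turn:
    - [0, 0, 0]
    - [0, 0, 0]
    - [0, 0, 0]
    - [0, 0, 0]
    - [0, 0, 0]
    - [0, 0, 0]
    - [0, 0, 0]
    - [0, 0, 0]
  jaw: [0.2, 0.2, 0.2, 0.2, 0.2, 0.2, 1, 1]
  newtons: 15

```text
time_s: 23.55
tcp_pos: [0.5734, 0.2893, 0.1817]
eef_rot: [-179.9, 0.1, -96.5]
contact_force: [1.0, -0.4, -0.4]
gripper_width: 0.0591
```

>>> apply_moves:
  slide:
    - [0, 0, 0]
    - [0, 0, 0]
    - [0, 0, 0]
  turn:
    - [0, 0, 0]
    - [0, 0, 0]
    - [0, 0, 0]
  jaw: [1, 1, 1]

```text
time_s: 23.85
tcp_pos: [0.5732, 0.2893, 0.1811]
eef_rot: [-179.9, 0.0, -96.4]
contact_force: [-2.0, 0.3, 3.7]
gripper_width: 0.0498
```

Gripped. Now the same arc in reverse.

>>> apply_moves:
  slide:
    - [0.079, 0, -0.186]
    - [0.1, 0, -0.175]
    - [0.119, 0, -0.163]
    - [0.137, 0, -0.148]
    - [0.154, 0, -0.131]
    - [0.168, 0, -0.112]
    - [0.18, 0, -0.092]
    - [0.189, 0, -0.07]
  turn:
    - [0, 0, 0]
    - [0, 0, 0]
    - [0, 0, 0]
    - [0, 0, 0]
    - [0, 0, 0]
    - [0, 0, 0]
    - [0, 0, 0]
    - [0, 0, 0]
  jaw: [1, 1, 1, 1, 1, 1, 1, 1]

```text
time_s: 24.65
tcp_pos: [0.5603, 0.1756, 0.2892]
eef_rot: [-179.9, 0.0, -96.4]
contact_force: [4.3, 0.6, -2.4]
gripper_width: 0.0497
```

>>> apply_moves:
  slide:
    - [0.196, 0, -0.047]
    - [0.2, 0, -0.024]
    - [0.202, 0, 0]
    - [0.2, 0, 0.023]
    - [0.196, 0, 0.046]
    - [0.19, 0, 0.068]
    - [0.181, 0, 0.09]
    - [0.169, 0, 0.11]
  turn:
    - [0, 0, 0]
    - [0, 0, 0]
    - [0, 0, 0]
    - [0, 0, 0]
    - [0, 0, 0]
    - [0, 0, 0]
    - [0, 0, 0]
    - [0, 0, 0]
  jaw: [1, 1, 1, 1, 1, 1, 1, 1]

```text
time_s: 25.45
tcp_pos: [0.543, 0.0226, 0.2612]
eef_rot: [-180.0, -0.0, -96.5]
contact_force: [5.0, -1.9, 1.4]
gripper_width: 0.0496
```

>>> apply_moves:
  slide:
    - [0.155, 0, 0.129]
    - [0.139, 0, 0.146]
    - [0.121, 0, 0.162]
    - [0.101, 0, 0.175]
    - [0.08, 0, 0.185]
  turn:
    - [0, 0, 0]
    - [0, 0, 0]
    - [0, 0, 0]
    - [0, 0, 0]
    - [0, 0, 0]
  jaw: [1, 1, 1, 1, 1]

```text
time_s: 25.95
tcp_pos: [0.5364, -0.0359, 0.1803]
eef_rot: [-180.0, -0.0, -96.5]
contact_force: [6.4, 1.3, -0.3]
gripper_width: 0.05
```

>>> apply_moves:
  slide:
    - [0.05, 0, 0.19]
    - [0.03, 0, 0.19]
    - [0.01, 0, 0.12]
    - [0, 0, 0.06]
    - [0, 0, 0]
  turn:
    - [0, 0, 0]
    - [0, 0, 0]
    - [0, 0, 0]
    - [0, 0, 0]
    - [0, 0, 0]
  jaw: [1, 1, 1, 1, 1]

```text
time_s: 26.45
tcp_pos: [0.5353, -0.0449, 0.1239]
eef_rot: [179.9, -0.1, -96.5]
contact_force: [6.5, -7.2, -0.6]
gripper_width: 0.0498
```

Shut. Releasing, then rising and moving clear.

>>> apply_moves:
  slide:
    - [0, 0, 0]
    - [0, 0, 0]
    - [0, 0, 0]
    - [0, 0, -0.1]
    - [0, 0, -0.4]
    - [0, 0, -0.5]
    - [0, 0, -0.5]
    - [0, 0, 0]
  turn:
    - [0, 0, 0]
    - [0, 0, 0]
    - [0, 0, 0]
    - [0, 0, 0]
    - [0, 0, 0]
    - [0, 0, 0]
    - [0, 0, 0]
    - [0, 0, 0]
  jaw: [0.2, 0.2, 0.2, 0.2, 0.2, 0.2, 0.2, 0.2]

```text
time_s: 27.25
tcp_pos: [0.5385, -0.0434, 0.2843]
eef_rot: [-179.3, 0.1, -96.4]
contact_force: [0.5, 0.8, -0.2]
gripper_width: 0.0696
```

Run:
```python
from h import *
from plant import r
np.set_printoptions(precision=4,suppress=True)
print(r.get_state()["time_s"],r.get_state()["tcp_pos"],r.get_state()["contact_force"])
for n in("scene","top","wrist"):
    c=r.capture(n); cv2.imwrite(f"pics/{n}9.png",c["pixels"])
    P=cloud(c).reshape(-1,3)
    for nm,cc,rad,z0,z1 in(("block",(.477,.2232),.05,.09,.11),("wheel",(.497,.4059),.09,.015,.03),("bottle",(.4608,-.1221),.03,.15,.18),("tumbler",(.577,-.121),.045,.085,.1),("gbar",(.534,-.045),.026,.124,.14),("knobtop",(.545,.049),.03,.105,.117)):
        q=P[(np.hypot(P[:,0]-cc[0],P[:,1]-cc[1])<rad)&(P[:,2]>z0)&(P[:,2]<z1)]
        if len(q)>10: print(n,nm,len(q),q.mean(0),cv2.minAreaRect((q[:,:2]*1000).astype(np.float32))[0])
```

```text
27.25 [ 0.5385 -0.0434  0.2843] [ 0.4745  0.7761 -0.1821]
scene block 429 [0.484  0.2223 0.1004] (479.7459411621094, 223.85403442382812)
scene wheel 1681 [0.5042 0.4053 0.0237] (499.9388732910156, 406.1806945800781)
scene bottle 107 [ 0.4668 -0.1227  0.1634] (464.0708312988281, -123.56465148925781)
scene tumbler 241 [ 0.5792 -0.1212  0.0928] (579.7667236328125, -120.01731872558594)
scene gbar 117 [ 0.5379 -0.0384  0.1311] (535.4185791015625, -34.49925994873047)
top wheel 1770 [0.4963 0.4074 0.0223] (496.9552001953125, 409.63311767578125)
top bottle 95 [ 0.4609 -0.1222  0.1646] (461.0601501464844, -122.42256164550781)
top tumbler 44 [ 0.5587 -0.1364  0.0942] (559.345458984375, -135.13107299804688)
top gbar 26 [ 0.5334 -0.0403  0.1306] (535.3619384765625, -40.17713165283203)
wrist bottle 1516 [ 0.4632 -0.1245  0.1646] (462.2374267578125, -124.55674743652344)
wrist tumbler 1440 [ 0.5814 -0.1226  0.0938] (578.0236206054688, -121.5384750366211)
wrist gbar 1231 [ 0.5351 -0.0412  0.13  ] (535.6844482421875, -35.0160026550293)
```

View pics/scene9.png

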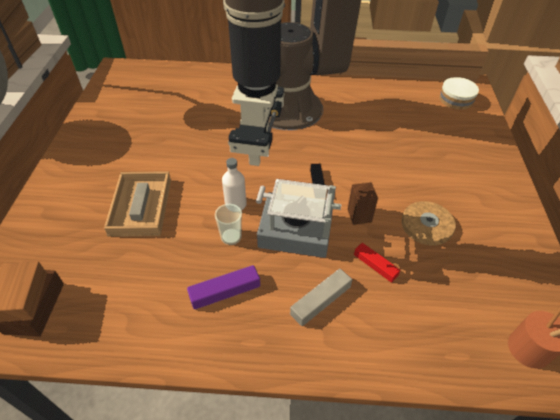

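View pics/wrist9.png

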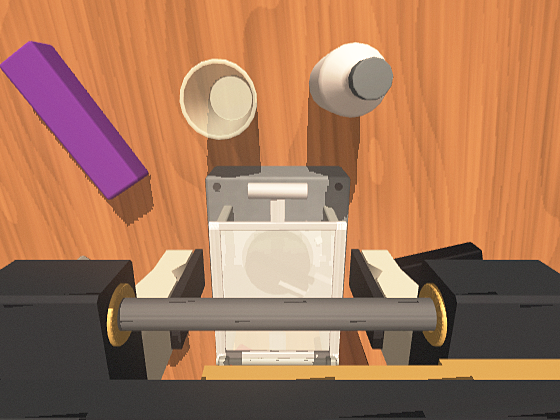

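The guard is shut with its bar at wrist (278,190), the knob line under the pane points at the long mark, and the stone is in the tray at scene (140,200). All bystanders are standing in place. Nothing touches the robot, so I'm handing in after a short settle.

>>> apply_moves:
  slide:
    - [0, 0, 0]
    - [0, 0, 0]
    - [0, 0, 0]
    - [0, 0, 0]
    - [0, 0, 0]
  turn:
    - [0, 0, 0]
    - [0, 0, 0]
    - [0, 0, 0]
    - [0, 0, 0]
    - [0, 0, 0]
  jaw: [0.2, 0.2, 0.2, 0.2, 0.2]

```text
time_s: 27.9
tcp_pos: [0.5353, -0.0435, 0.2754]
eef_rot: [180.0, -0.0, -96.4]
contact_force: [-0.4, -0.4, -0.1]
gripper_width: 0.07
```

```bash
python3 -c "
from plant import r
print(r.close_job())"
```

```text
the job is handed in; nothing more can be done
None
```

The job is done and handed in at about 28 s of the 69 s allowed. I laid the stone flat in the tray and swung the guard fully open. Then I pushed the knob in 11 mm, turned it from position 0 to the long mark, let it spring out, and swung the guard shut.

What the last checks showed:
- **Stone:** it lies flat in the tray, with its top at 36 mm.
- **Knob:** with the guard open, it pointed at 147.3° against 147.6° expected, and its top was at 112 mm, so it was fully out.
- **Guard:** the bar is back at its shut height, with its top about 131 mm above the bench.
- **Bystanders:** the bottle, glass and wheel measured within a few mm of where they started. In the top view the arm hid part of the glass and that reading was about 2 cm off, but the scene and wrist views agree with the start. The block was hidden from the top camera, and the scene view puts it within a few mm.
- **Forces:** readings taken at the ends of moves stayed under about 10 N. The gripper was open and clear of everything at the end.

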